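# Tea tins: find the stiff hinge

## Task

Two identical teal tea tins with hinged lids stand on the kitchen worktop: one lid swings freely, the other has a stiff hinge. Lift the lid of the tin on the robot's left by its thumb tab to about 40 degrees and see whether it drops shut when you let go, then do the same with the tin on the right. Put the tin whose lid stays up, pushed shut again, upright on the wooden chopping board, and leave the good tin standing where it is with its lid shut.

Things in the scene. Friction and masses are not known exactly. Their poses are not given: they have to be found in the camera images.
- tin_a: One teal hinged tea tin, 0.5 kg. In mm: base 96 (x) x 50 (y) x 44 high, lid a lighter teal. Origin: centre of the underside; z up, -x to the front, where a steel tab sticks out. Tab when shut: 20 wide (y), 8 thick, x = -50 to -82, mid-height z = 47.5; grip it at x = -69, fingers closing along y. Hinge line along y at x = 48, z = 44.5. Carry it by its long sides
- tin_b: Identical second teal hinged tea tin, 0.5 kg. In mm: base 96 (x) x 50 (y) x 44 high, lid a lighter teal. Origin: centre of the underside; z up, -x to the front, where a steel tab sticks out. Tab when shut: 20 wide (y), 8 thick, x = -50 to -82, mid-height z = 47.5; grip it at x = -69, fingers closing along y. Hinge line along y at x = 48, z = 44.5. Carry it by its long sides
- lid_a (a joint): lid angle of tin_a, rad: 0 shut (as at the start), grows as the front rises; stop at 1.2. Lid: flat plate 48 wide, 6 mm thick, top at z = 50.5 mm of the tin when shut; the tab's grip point runs on a 117 mm arc about the hinge. Let go, a good lid falls shut in under 0.5 s; a stiff one stays up (0.055 N m friction) until lightly pressed down
- lid_b (a joint): lid angle of tin_b, rad: 0 shut (as at the start), grows as the front rises; stop at 1.2. Lid: flat plate 48 wide, 6 mm thick, top at z = 50.5 mm of the tin when shut; the tab's grip point runs on a 117 mm arc about the hinge. Let go, a good lid falls shut in under 0.5 s; a stiff one stays up (0.055 N m friction) until lightly pressed down
- board: pale wooden chopping board for the rejected tin, lying fixed on the worktop: 190 (x) x 170 (y) x 18 mm thick. Origin: centre of its underside, z up; its top is 18 mm above the origin. Empty at the start. The robot's left is +y

How it is judged (in metres and radians):
On the way, in this order (a step that is already met when the one before it is completed fails the run):
1. the lid of the tin on the robot's left is raised (30 degrees or more) (((value of joint lid_a above 0.5 rad and y of tin_a in the frame of tin_b above 0 m) or (value of joint lid_b above 0.5 rad and y of tin_b in the frame of tin_a above 0 m))), for 0.1 s.
2. the lid of the tin on the robot's right is raised (30 degrees or more) (((value of joint lid_a above 0.5 rad and y of tin_a in the frame of tin_b below 0 m) or (value of joint lid_b above 0.5 rad and y of tin_b in the frame of tin_a below 0 m))), for 0.1 s.
At the end, for the whole second after the job is handed in: The tin with the stiff hinge stands upright (within 10 degrees) and still on the board, its centre within 75 mm of the board's centre along each side, lid shut (within 10 degrees); the good tin stands upright and still within 50 mm of where it started, lid shut (x of tin_b in the frame of board between -0.075 and 0.075 m and y of tin_b in the frame of board between -0.075 and 0.075 m and z of tin_b in the frame of board between 0.014 and 0.024 m and angle between each of tin_b, tin_a's own z axis and vertical below 0.17 rad and value of joint each of lid_b, lid_a below 0.17 rad and linear speed of each of tin_b, tin_a below 0.02 m/s and distance of tin_a from where it was at the start of the episode below 0.05 m); the robot touches nothing.
It also fails if it takes over 67 s, if anything falls off the work surface, if the arm or the gripper's body presses on something with over 40 N, if the wrist force passes 120 N, or if a joint passes its speed limit or range.

## Robot

A 6-joint arm with a two-finger parallel gripper is mounted at the origin on the work surface. World frame = base frame: x ahead of the robot, y to its left, z up, the work surface at z = 0. Lengths are in m, angles in degrees, forces in N, time in s.
With the tool pointing down it reaches from about 0.3 to 0.75 m from the base axis. Payload 8.5 kg.
Tool frame: the origin (TCP) lies midway between the tips of the shut fingers; the grasp point (between the pads) lies 19 mm behind it; z points along the fingers, y is the line along which they close (so a half turn about z gives the same grasp; the last joint's range is limited). The gripper opens to 85 mm and grips with 20 to 120 N. Pads are 22 mm wide; open, the fingers measure 114 mm over their backs; the gripper's body (76 mm by 85 mm) begins 54 mm behind the grasp point. The pads swing forward as they close: fully open they stand 13 mm farther back than shut.
Start: joints at [-82.179, 21.807, 74.336, -0, 83.858, -12.336], TCP at [0.19, -0.516, 0.231] pointing down, gripper open.
Joint ranges: [-178.18, 178.18], [-50.72, 133.34], [12.68, 142.11], [-81.47, 261.47], [9.98, 163.14], [-165.26, 165.26]. Speed limits (degrees/s): [136.94, 136.94, 180, 180, 180, 180].

## Interface

Orientations are given as a 3x3 rotation matrix whose columns are the frame's x, y, z axes.
In Python, from rig import env, get_image, close_job gives the robot as it stands.
- The arm moves only by the tool step_arm, never from a script. Its argument "targets" is a list of rows, each a list of 2 entries, a list of its own where there are three numbers: the shift along the tool's x, y, z as a fraction of full scale, then the turn, a rotation vector about the tool's x, y, z as a fraction of full scale. In form: [[[x, y, z], [wx, wy, wz]], ...]. A call has 1 to 10 rows; each row is the pose to reach, as a shift and turn from the pose commanded when the call began, along the tool's axes at that moment; what a row does not reach only later rows make up. Full scale, the value 1, is 0.3 m for a shift and 45 degrees for a turn. A row lasts 1/12 s, in which the tool goes at most 41.7 mm and 7.16 degrees, less where a joint would pass 70% of its speed; a pose out of reach is approached as far as the arm can. A call with a number of a shift or a turn outside -1 to 1 is refused whole. A call with a gripper value outside its range is refused whole. "jaw" is the finger opening in mm, from 0 to 85.4, set as the call begins (left out, the last holds). The fingers move at their own pace and stop on an object; "grip_force" is the grip in N (left out, the last holds). Time passes only in rows, so rows that repeat a pose let the fingers close. It gives the time, the measured TCP pose, the force, the opening and the grip force at its end, in the units of the state.
- env.observe(): the state, without advancing time (a new reading comes with each control period).
- get_image(name): name is "side" or "top"; returns a dict with "img" (420x560x3 uint8, red, green, blue), "z_map" (420x560 float32, m along the optical axis (not along the pixel's ray), 0 where there is no reading), "intrinsics" (3x3 intrinsics, pixels), "rvec" (rotation vector, rad) and "tvec" (3), from world to camera coordinates, as OpenCV has them. Camera axes: x right, y down, z forward; pixel columns grow to the right and rows downward; lengths in m; the calibration is good to about 2 mm. A picture is of the moment at which its call begins.
- close_job(): hands the job in; it is judged then, once.
The state is a dict: "time_s": time; "q": joint angles; "qvel": joint speeds; "joint_efforts": joint torques, N m; "position": TCP position; "tool_rot": TCP orientation; "ft_force": force on the tool from outside, world axes, zero at the start; "wrist_torque": the same for the moment, N m; "grip_width": finger opening in m; "gripper_force": force on a finger pad.
Only numpy, scipy, OpenCV 4.12 (cv2) and the standard library are available. Lean on these libraries where they do the work, as an engineer would, in place of code of your own. Each camera call takes 0.05 s, during which the arm holds its last target. There are 200 camera calls.

## Working session

There is one attempt and no reset: what is moved stays moved. The work goes in short steps, Python scripts to look and compute and a tool call to move; the robot and the scene stay as the last step left them, time stands still between calls to the robot, and variables do not carry over. Pictures are saved under pics/ and viewed, at most 10 in all, crops included, and the job is handed in when it is done.

Besides the shell and the picture viewer there is one more tool, called as name([rows], argument=value, ...), one row to a line, values as JSON. step_arm: Moves the arm, as the interface text tells. Its arguments: {"type":"object","properties":{"targets":{"type":"array","items":{"type":"array"}},"jaw":{"type":"number"},"grip_force":{"type":"number"}},"required":["targets"]}

```bash
mkdir -p pics; cat > h.py <<'E'
import numpy as np, cv2
from rig import env,get_image,close_job
def cam(n):
    d=get_image(n); d['R']=cv2.Rodrigues(np.array(d['rvec'],float))[0]; d['t']=np.array(d['tvec'],float).ravel(); return d
def cloud(d):
    K=d['intrinsics']; z=d['z_map']; v,u=np.mgrid[:z.shape[0],:z.shape[1]]
    P=np.stack([(u-K[0,2])/K[0,0]*z,(v-K[1,2])/K[1,1]*z,z],-1)
    return (P-d['t'])@d['R']
def save(d,n): cv2.imwrite('pics/'+n,d['img'][:,:,::-1])
E
python3 - <<'E'
from h import *
for n in('top','side'):
    d=cam(n); save(d,n+'0.png'); C=cloud(d); print(n,'cam at',-d['R'].T@d['t'])
    hsv=cv2.cvtColor(d['img'],cv2.COLOR_RGB2HSV)
    m=cv2.inRange(hsv,(78,60,40),(100,255,255))
    k,l,s,c=cv2.connectedComponentsWithStats(m)
    for i in range(1,k):
        if s[i,4]>150:
            p=C[(l==i)]; p=p[np.abs(p[:,2])<.3]; top=p[p[:,2]>np.percentile(p[:,2],90)-.006]
            print(s[i],c[i],'z',np.percentile(p[:,2],[5,50,95]).round(4)); r=cv2.minAreaRect((top[:,:2]*1000).astype(np.float32)); print(r)
o=env.observe(); print(o)
E
```

```text
top cam at [0.41681612 0.02174507 0.90961464]
[ 391  180   42   62 1594] [412.12797992 208.51756587] z [-0.0024  0.0478  0.0511]
((597.7604370117188, -294.01422119140625), (48.9874382019043, 99.37716674804688), 73.00055694580078)
[ 120  190   45   55 1573] [142.37698665 217.63763509] z [-0.001   0.0483  0.0514]
((585.03466796875, 277.0437316894531), (48.799686431884766, 97.6621322631836), 75.43904113769531)
side cam at [0.38965775 0.628414   0.61167623]
[299 128  39  32 853] [316.98475967 143.40679953] z [0.0045 0.0404 0.0526]
((596.4276123046875, -293.45489501953125), (52.051605224609375, 97.44852447509766), 73.87367248535156)
[ 215  281   62   61 2171] [244.77660064 309.60617227] z [0.0029 0.0498 0.052 ]
((583.6578369140625, 276.5684814453125), (48.899208068847656, 97.75306701660156), 75.24124908447266)
{'time_s': 0.1, 'q': array([-8.21779599e+01,  2.18393267e+01,  7.43769352e+01,  1.53504627e-03,
        8.38585267e+01, -1.23356985e+01]), 'qvel': array([-0.04723197, -0.16966108, -0.07162625, -0.03517022,  0.02685048,
       -0.03313761]), 'joint_efforts': array([ 3.22001026e-03, -4.49223876e+01, -2.31655508e+01, -1.84771020e-04,
        3.64260071e-03,  1.85157216e-05]), 'position': array([ 0.18950454, -0.51606292,  0.23077339]), 'tool_rot': array([[ 9.38748476e-01,  3.44603069e-01, -1.51258048e-04],
       [ 3.44602967e-01, -9.38747630e-01,  1.29678792e-03],
       [ 3.04883963e-04, -1.26948166e-03, -9.99999148e-01]]), 'ft_force': array([-0.13107161,  0.42354981, -0.28182919]), 'wrist_torque': array([0.02018409, 0.04274718, 0.00632243]), 'gripper_force': 0.0, 'grip_width': 0.08513571088797131}
```

View pics/top0.png

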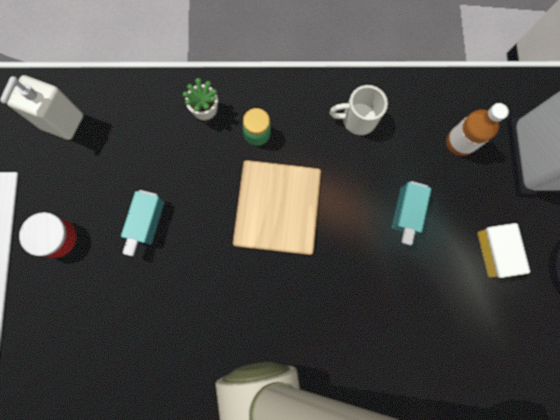

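View pics/side0.png

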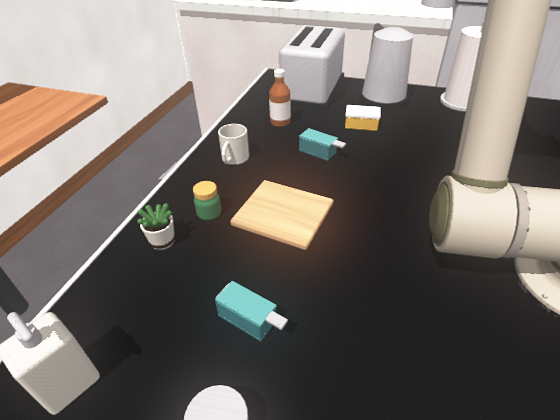

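The top view shows the left tin at pixel (142,217) with its tab at (131,246), the right tin at (412,208) with its tab at (408,237), and the board at (278,207). The side view agrees. Next I check the tabs and the board.

```bash
cat >> h.py <<'E'
from scipy.spatial.transform import Rotation as Ro
T={'L':(np.array([.5845,.2768]),-14.6),'R':(np.array([.597,-.2937]),-16.7)}
def down(yaw):  # tool x at yaw, z down
    c,s=np.cos(np.radians(yaw)),np.sin(np.radians(yaw)); return np.array([[c,s,0],[s,-c,0],[0,0,-1.]])
def tin(k,p):  # tin-frame mm to world
    c,y=T[k]; y=np.radians(y); p=np.array(p)/1000
    return np.array([c[0]+p[0]*np.cos(y)-p[1]*np.sin(y),c[1]+p[0]*np.sin(y)+p[1]*np.cos(y),p[2]])
def rel(p,R,p0=None,R0=None):
    o=env.observe(); p0=o['position'] if p0 is None else p0; R0=o['tool_rot'] if R0 is None else R0
    w=np.degrees(Ro.from_matrix(R0.T@R).as_rotvec())/45
    return (R0.T@(p-p0)/.3).round(3).tolist(),w.round(3).tolist()
E
python3 - <<'E'
from h import *
for n in('top','side'):
    d=cam(n);C=cloud(d);img=d['img'].astype(int)
    for k in'LR':
        c,y=T[k];y=np.radians(y);Q=C-np.r_[c,0];x=Q[...,0]*np.cos(y)+Q[...,1]*np.sin(y);v=-Q[...,0]*np.sin(y)+Q[...,1]*np.cos(y)
        t=(x<-.055)&(x>-.095)&(abs(v)<.03)&(C[...,2]>.04)&(C[...,2]<.06)
        print(n,k,'tab x',np.percentile(x[t],[2,98]).round(4),'y',np.percentile(v[t],[2,50,98]).round(4),'z',np.median(C[t][:,2]).round(4))
    hsv=cv2.cvtColor(d['img'],cv2.COLOR_RGB2HSV)
    b=(C[...,2]>.012)&(C[...,2]<.024)&(hsv[...,0]<25)&(hsv[...,0]>8)&(abs(C[...,1])<.2)
    print('board',cv2.minAreaRect((C[b][:,:2]*1000).astype(np.float32)))
# tall things
d=cam('top');C=cloud(d)
m=((C[...,2]>.06)&(C[...,0]>.2)).astype(np.uint8);k,l,s,c=cv2.connectedComponentsWithStats(m)
for i in range(1,k):
    if s[i,4]>100:p=C[l==i];print(p.min(0).round(2),p.max(0).round(2))
p=tin('L',(-69,0,0));p[2]=.2
print(p,rel(p,down(165.4)))
E
```

```text
top L tab x [-0.08   -0.0555] y [-0.0091 -0.0002  0.0101] z 0.0497
top R tab x [-0.0802 -0.0556] y [-0.0094  0.0012  0.0103] z 0.0499
board ((673.3358154296875, -20.448410034179688), (338.7810974121094, 371.07598876953125), 2.783435344696045)
side L tab x [-0.0815 -0.0555] y [-0.0092  0.0015  0.0098] z 0.0514
side R tab x [-0.0803 -0.0551] y [-0.01    0.0037  0.0091] z 0.0515
board ((469.57330322265625, -46.360992431640625), (814.5326538085938, 369.6756591796875), 6.535245418548584)
[0.42 0.02 0.06] [0.86 0.52 0.91]
[0.42 0.02 0.06] [0.87 0.19 0.91]
[ 0.42 -0.24  0.06] [0.85 0.02 0.91]
[ 0.42 -0.6   0.06] [0.8  0.02 0.91]
[ 0.42 -0.46  0.06] [0.79 0.02 0.91]
[0.42 0.01 0.06] [0.81 0.06 0.91]
[0.42 0.02 0.06] [0.59 0.51 0.91]
[ 0.22 -0.11  0.09] [0.42 0.11 0.91]
[0.51772807 0.29419279 0.2       ] ([1.958, -2.159, 0.105], [-0.0, -0.001, -3.228])
```

step_arm([
  [[0.65, -0.72, 0.0], [0, 0, -1]],
  [[0.65, -0.72, 0.0], [0, 0, -1]],
  [[0.65, -0.72, 0.0], [0, 0, -1]],
  [[0.65, -0.72, 0.0], [0, 0, -1]],
  [[0.65, -0.72, 0.0], [0, 0, -1]],
  [[0.65, -0.72, 0.0], [0, 0, -1]],
  [[0.65, -0.72, 0.0], [0, 0, -1]],
  [[0.65, -0.72, 0.0], [0, 0, -1]],
], jaw=85, grip_force=30)

```text
time_s: 0.92
position: [0.2992, -0.2406, 0.2315]
tool_rot: [[0.413, 0.911, 0.001], [0.911, -0.413, 0.002], [0.002, -0.0, -1.0]]
ft_force: [-0.1, -1.2, 0.8]
grip_width: 0.0853
gripper_force: 0.0
```

```bash
python3 -c "
from h import *
p=tin('L',(-69,0,0));p[2]=.2
print(env.observe()['position'],env.observe()['q'],rel(p,down(165.4)))"
```

```text
[ 0.29922448 -0.24060088  0.23149825] [-5.66760956e+01  4.85023285e+00  9.76127948e+01  7.88709694e-02
  7.76018490e+01 -3.22768179e+01] ([1.924, -0.074, 0.108], [0.002, -0.002, -2.218])
```

step_arm([
  [[0.96, -0.04, 0.05], [0, 0, -1]],
  [[0.96, -0.04, 0.05], [0, 0, -1]],
  [[0.96, -0.04, 0.05], [0, 0, -1]],
  [[0.96, -0.04, 0.05], [0, 0, -1]],
  [[0.96, -0.04, 0.05], [0, 0, -1]],
  [[0.96, -0.04, 0.05], [0, 0, -1]],
  [[0.96, -0.04, 0.05], [0, 0, -1]],
  [[0.96, -0.04, 0.05], [0, 0, -1]],
  [[0.96, -0.04, 0.05], [0, 0, -1]],
])

```text
time_s: 1.67
position: [0.4085, 0.0215, 0.2161]
tool_rot: [[-0.348, 0.937, -0.001], [0.937, 0.348, -0.0], [0.0, -0.0, -1.0]]
ft_force: [-0.1, -1.7, -0.1]
grip_width: 0.0851
gripper_force: 0.0
```

```bash
python3 -c "
from h import *
p=tin('L',(-69,0,0));p[2]=.16
print(env.observe()['position'],env.observe()['q'],rel(p,down(165.4)))"
```

```text
[0.40845336 0.02154516 0.21609666] [-1.36696315e+01  8.37977943e+00  9.61780547e+01 -8.76424986e-03
  7.54709036e+01 -3.40547607e+01] ([0.725, 0.658, 0.187], [-0.0, -0.0, -1.223])
```

step_arm([
  [[0.72, 0.66, 0.18], [0, 0, -1]],
  [[0.72, 0.66, 0.18], [0, 0, -1]],
  [[0.72, 0.66, 0.18], [0, 0, -1]],
  [[0.72, 0.66, 0.18], [0, 0, -1]],
  [[0.72, 0.66, 0.18], [0, 0, -1]],
  [[0.72, 0.66, 0.18], [0, 0, -1]],
  [[0.72, 0.66, 0.18], [0, 0, -1]],
  [[0.72, 0.66, 0.18], [0, 0, -1]],
  [[0.72, 0.66, 0.18], [0, 0, -1]],
])

```text
time_s: 2.42
position: [0.5205, 0.2911, 0.1611]
tool_rot: [[-0.907, 0.42, -0.001], [0.42, 0.907, -0.001], [0.001, -0.001, -1.0]]
ft_force: [-1.3, -0.0, -0.6]
grip_width: 0.0853
gripper_force: 0.0
```

```bash
python3 -c "
from h import *
p=tin('L',(-69,0,0));p[2]=.03
print(env.observe()['position'],env.observe()['q'],rel(p,down(165.4)))"
```

```text
[0.52049726 0.29109334 0.16106208] [ 1.78580806e+01  2.96692697e+01  7.31420895e+01 -1.08753435e-02
  7.72781310e+01 -4.72804848e+01] ([0.012, 0.006, 0.437], [-0.001, -0.001, -0.228])
```

step_arm([
  [[0.012, 0.006, 0.2], [0, 0, -0.228]],
  [[0.012, 0.006, 0.2], [0, 0, -0.228]],
  [[0.012, 0.006, 0.3], [0, 0, -0.228]],
  [[0.012, 0.006, 0.38], [0, 0, -0.228]],
  [[0.012, 0.006, 0.443], [0, 0, -0.228]],
  [[0.012, 0.006, 0.443], [0, 0, -0.228]],
  [[0.012, 0.006, 0.443], [0, 0, -0.228]],
  [[0.012, 0.006, 0.443], [0, 0, -0.228]],
])

```text
time_s: 3.08
position: [0.5182, 0.2932, 0.0312]
tool_rot: [[-0.967, 0.254, 0.002], [0.254, 0.967, 0.001], [-0.002, 0.001, -1.0]]
ft_force: [-0.0, 1.1, 0.8]
grip_width: 0.0854
gripper_force: 0.0
```

```bash
python3 -c "
from h import *
p=tin('L',(-69,0,28))
o=env.observe();print(o['position'],o['ft_force'],rel(p,down(165.4)))"
```

```text
[0.51824569 0.29319598 0.031164  ] [-0.0197725   1.0673583   0.84879831] ([0.003, 0.003, 0.011], [0.001, 0.003, -0.002])
```

Close on the tab, and work out the arc about the hinge.

step_arm([
  [[0, 0.003, 0.005], [0, 0, 0]],
  [[0, 0.003, 0.005], [0, 0, 0]],
  [[0, 0.003, 0.005], [0, 0, 0]],
  [[0, 0.003, 0.005], [0, 0, 0]],
  [[0, 0.003, 0.005], [0, 0, 0]],
  [[0, 0.003, 0.005], [0, 0, 0]],
  [[0, 0.003, 0.005], [0, 0, 0]],
  [[0, 0.003, 0.005], [0, 0, 0]],
], jaw=0, grip_force=30)

```text
time_s: 3.75
position: [0.5174, 0.295, 0.0282]
tool_rot: [[-0.968, 0.252, 0.0], [0.252, 0.968, -0.0], [-0.0, -0.0, -1.0]]
ft_force: [-1.3, -1.1, 3.6]
grip_width: 0.0194
gripper_force: 33.2
```

```bash
cat >> h.py <<'E'
def arc(k,angs):  # rigid rotation of tool about hinge
    o=env.observe(); p,R=o['position'],o['tool_rot']; h=tin(k,(48,0,44.5)); a=tin(k,(0,1,0))-tin(k,(0,0,0)); a/=np.linalg.norm(a)
    for t in angs:
        Q=Ro.from_rotvec(a*np.radians(t)).as_matrix(); print(t,rel(h+Q@(p-h),Q@R))
E
python3 -c "
from h import *
o=env.observe();print(o['position'],o['ft_force'],o['grip_width']);arc('L',[5,10,15,20,25,30,35,40])"
```

```text
[0.5173689  0.29504744 0.02816781] [-1.29822178 -1.13751193  3.64315418] 0.019382391304635507
5 ([0.003, -0.0, -0.034], [-0.0, 0.111, -0.0])
10 ([0.003, -0.0, -0.069], [-0.0, 0.222, -0.0])
15 ([0.001, -0.0, -0.103], [-0.0, 0.333, -0.0])
20 ([-0.005, -0.0, -0.137], [-0.0, 0.444, -0.0])
25 ([-0.014, -0.0, -0.171], [-0.0, 0.556, -0.0])
30 ([-0.025, -0.0, -0.203], [-0.0, 0.667, -0.0])
35 ([-0.04, -0.0, -0.235], [-0.0, 0.778, -0.0])
40 ([-0.057, -0.0, -0.265], [-0.0, 0.889, -0.0])
```

step_arm([
  [[0.003, 0, -0.034], [0, 0.111, 0]],
  [[0.003, 0, -0.069], [0, 0.222, 0]],
  [[0.001, 0, -0.103], [0, 0.333, 0]],
  [[-0.005, 0, -0.137], [0, 0.444, 0]],
  [[-0.014, 0, -0.171], [0, 0.556, 0]],
  [[-0.025, 0, -0.203], [0, 0.667, 0]],
  [[-0.04, 0, -0.235], [0, 0.778, 0]],
  [[-0.057, 0, -0.265], [0, 0.889, 0]],
  [[-0.057, 0, -0.265], [0, 0.889, 0]],
  [[-0.057, 0, -0.265], [0, 0.889, 0]],
])

```text
time_s: 4.58
position: [0.534, 0.2907, 0.1074]
tool_rot: [[-0.74, 0.252, -0.624], [0.192, 0.968, 0.163], [0.645, 0.0, -0.764]]
ft_force: [-5.6, -0.2, 6.4]
grip_width: 0.0195
gripper_force: 33.0
```

```bash
python3 -c "
from h import *
o=env.observe();print(o['position'],o['ft_force'],o['wrist_torque'],o['grip_width'],o['q'])
d=cam('side');cv2.imwrite('pics/s1.png',cv2.resize(d['img'][230:400,140:380,::-1],None,fx=3,fy=3))"
```

```text
[0.53395612 0.29071313 0.10741842] [-5.6044748  -0.15903865  6.36180178] [0.08073789 0.78243172 0.13771976] 0.019521992355733497 [ 10.54610491  49.39491315  52.92665877  17.46451128 114.04418858
 -62.99345572]
```

View pics/s1.png

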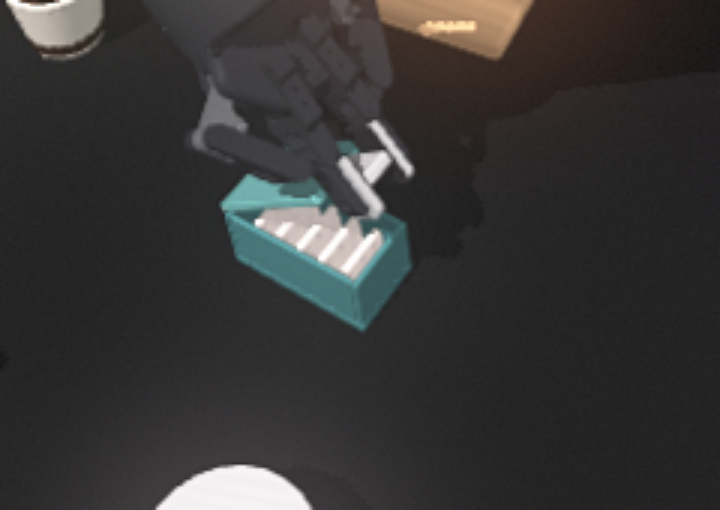

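The lid is up at about 40°, with the tab held between the pads at crop pixel (375,165). Now I release it and watch.

step_arm([
  [[0, 0, 0], [0, 0, 0]],
  [[0, 0, 0], [0, 0, 0]],
  [[0, 0, 0], [0, 0, 0]],
  [[0, 0, 0], [0, 0, 0]],
  [[0, 0, 0], [0, 0, 0]],
  [[0, 0, 0], [0, 0, 0]],
  [[0, 0, 0], [0, 0, 0]],
  [[0, 0, 0], [0, 0, 0]],
  [[0, 0, 0], [0, 0, 0]],
  [[0, 0, 0], [0, 0, 0]],
], jaw=70)

```text
time_s: 5.47
position: [0.534, 0.2908, 0.1074]
tool_rot: [[-0.741, 0.252, -0.622], [0.193, 0.968, 0.162], [0.643, 0.0, -0.766]]
ft_force: [0.1, -0.6, -0.0]
grip_width: 0.0701
gripper_force: 0.0
```

```bash
python3 -c "
from h import *
o=env.observe();print(o['position'],o['ft_force'],o['wrist_torque'],o['grip_width'])
d=cam('side');cv2.imwrite('pics/s2.png',cv2.resize(d['img'][230:400,140:380,::-1],None,fx=3,fy=3))"
```

```text
[0.5339827  0.29077323 0.10743801] [ 1.25410950e-01 -6.43262369e-01 -6.14781547e-04] [-0.07470271 -0.26530653  0.02129358] 0.07013707760950248
```

View pics/s2.png

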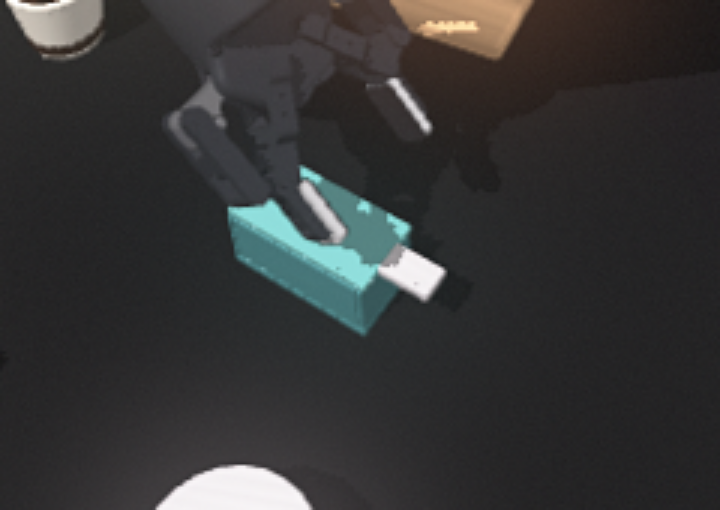

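Lid A fell shut: in the crop it lies flat on the tin with the tab at (415,272). So the left tin is the good one. Next, retreat and go to the right tin.

```bash
python3 -c "
from h import *
print(rel(np.array([.525,.25,.22]),down(165)))"
```

```text
([0.237, -0.139, -0.291], [-0.003, -0.889, 0.009])
```

step_arm([
  [[0.09, 0, -0.1], [0, 0, 0]],
  [[0.129, 0, -0.153], [0, 0, 0]],
  [[0.237, -0.139, -0.291], [0, -0.889, 0]],
  [[0.237, -0.139, -0.291], [0, -0.889, 0]],
  [[0.237, -0.139, -0.291], [0, -0.889, 0]],
  [[0.237, -0.139, -0.291], [0, -0.889, 0]],
  [[0.237, -0.139, -0.291], [0, -0.889, 0]],
  [[0.237, -0.139, -0.291], [0, -0.889, 0]],
  [[0.237, -0.139, -0.291], [0, -0.889, 0]],
], jaw=85)

```text
time_s: 6.27
position: [0.5232, 0.2508, 0.2214]
tool_rot: [[-0.968, 0.25, 0.004], [0.25, 0.968, -0.0], [-0.004, 0.001, -1.0]]
ft_force: [0.0, 0.2, 0.5]
grip_width: 0.0852
gripper_force: 0.0
```

```bash
python3 -c "
from h import *
p=tin('R',(-69,0,160));o=env.observe()
print(o['position'],o['q'],rel(p,down(163.3)))"
```

```text
[0.52320543 0.25083147 0.22143808] [ 1.39540412e+01  2.51759366e+01  7.05088650e+01 -5.33028201e-02
  8.41154263e+01 -6.15819778e+01] ([-0.461, -1.687, 0.205], [0.001, 0.004, 0.05])
```

step_arm([
  [[-0.24, -0.85, 0.0], [0, 0, 0.03]],
  [[-0.24, -0.85, 0.0], [0, 0, 0.03]],
  [[-0.24, -0.85, 0.0], [0, 0, 0.03]],
  [[-0.24, -0.85, 0.0], [0, 0, 0.03]],
  [[-0.24, -0.85, 0.0], [0, 0, 0.03]],
  [[-0.24, -0.85, 0.0], [0, 0, 0.03]],
  [[-0.24, -0.85, 0.0], [0, 0, 0.03]],
  [[-0.24, -0.85, 0.0], [0, 0, 0.03]],
])

```text
time_s: 6.93
position: [0.531, -0.0187, 0.2196]
tool_rot: [[-0.96, 0.28, -0.002], [0.28, 0.96, 0.001], [0.003, 0.0, -1.0]]
ft_force: [-0.5, 1.3, -0.2]
grip_width: 0.0852
gripper_force: 0.0
```

step_arm([
  [[-0.22, -0.84, 0.2], [0, 0, 0.02]],
  [[-0.22, -0.84, 0.2], [0, 0, 0.02]],
  [[-0.22, -0.84, 0.2], [0, 0, 0.02]],
  [[-0.22, -0.84, 0.2], [0, 0, 0.02]],
  [[-0.22, -0.84, 0.2], [0, 0, 0.02]],
  [[-0.22, -0.84, 0.2], [0, 0, 0.02]],
  [[-0.22, -0.84, 0.2], [0, 0, 0.02]],
  [[-0.22, -0.84, 0.2], [0, 0, 0.02]],
  [[-0.22, -0.84, 0.2], [0, 0, 0.02]],
])

```text
time_s: 7.68
position: [0.525, -0.275, 0.1594]
tool_rot: [[-0.957, 0.291, -0.001], [0.291, 0.957, 0.002], [0.002, 0.002, -1.0]]
ft_force: [0.1, -0.3, 1.0]
grip_width: 0.0846
gripper_force: 0.0
```

```bash
python3 -c "
from h import *
p=tin('R',(-69,0,28));o=env.observe()
print(o['position'],o['q'],rel(p,down(163.3)))"
```

```text
[ 0.52500056 -0.275004    0.15941683] [-3.91059847e+01  2.94180439e+01  7.38983708e+01  5.71213225e-02
  7.68182223e+01 -1.12230249e+02] ([-0.019, 0.009, 0.438], [0.002, -0.002, -0.004])
```

step_arm([
  [[-0.019, 0.009, 0.2], [0, 0, 0]],
  [[-0.019, 0.009, 0.2], [0, 0, 0]],
  [[-0.019, 0.009, 0.3], [0, 0, 0]],
  [[-0.019, 0.009, 0.38], [0, 0, 0]],
  [[-0.019, 0.009, 0.438], [0, 0, 0]],
  [[-0.019, 0.009, 0.438], [0, 0, 0]],
  [[-0.019, 0.009, 0.438], [0, 0, 0]],
  [[-0.019, 0.009, 0.438], [0, 0, 0]],
  [[-0.019, 0.009, 0.438], [0, 0, 0]],
])

```text
time_s: 8.43
position: [0.5319, -0.2743, 0.0304]
tool_rot: [[-0.957, 0.289, 0.002], [0.289, 0.957, -0.002], [-0.003, -0.001, -1.0]]
ft_force: [-0.1, -0.3, 0.3]
grip_width: 0.0851
gripper_force: 0.0
```

```bash
python3 -c "
from h import *
p=tin('R',(-69,0,28));o=env.observe()
print(o['position'],o['q'],rel(p,down(163.3)))"
```

```text
[ 0.53194992 -0.27429921  0.03038513] [-3.86039523e+01  3.83024105e+01  8.14946339e+01  1.09756129e-02
  6.00443364e+01 -1.11815857e+02] ([0.004, 0.0, 0.008], [-0.001, 0.003, -0.002])
```

step_arm([
  [[0, 0, 0.003], [0, 0, 0]],
  [[0, 0, 0.003], [0, 0, 0]],
  [[0, 0, 0.003], [0, 0, 0]],
  [[0, 0, 0.003], [0, 0, 0]],
  [[0, 0, 0.003], [0, 0, 0]],
  [[0, 0, 0.003], [0, 0, 0]],
  [[0, 0, 0.003], [0, 0, 0]],
  [[0, 0, 0.003], [0, 0, 0]],
], jaw=0, grip_force=30)

```text
time_s: 9.1
position: [0.531, -0.2745, 0.0278]
tool_rot: [[-0.957, 0.29, -0.0], [0.29, 0.957, -0.0], [-0.0, -0.0, -1.0]]
ft_force: [-1.4, -0.2, 3.0]
grip_width: 0.0192
gripper_force: 33.1
```

```bash
python3 -c "
from h import *
o=env.observe();print(o['position'],o['ft_force'],o['grip_width']);arc('R',[5,10,15,20,25,30,35,40])"
```

```text
[ 0.53101144 -0.27454234  0.02782861] [-1.40397424 -0.23362757  3.01164728] 0.01920609612027553
5 ([0.003, -0.0, -0.034], [0.0, 0.111, -0.0])
10 ([0.004, -0.0, -0.068], [0.001, 0.222, -0.0])
15 ([0.001, -0.0, -0.103], [0.001, 0.333, -0.0])
20 ([-0.004, -0.0, -0.136], [0.001, 0.444, -0.0])
25 ([-0.013, 0.0, -0.17], [0.001, 0.556, -0.0])
30 ([-0.024, 0.0, -0.202], [0.002, 0.667, -0.0])
35 ([-0.038, 0.0, -0.233], [0.002, 0.778, -0.0])
40 ([-0.055, 0.0, -0.263], [0.002, 0.889, -0.0])
```

step_arm([
  [[0.003, 0, -0.034], [0, 0.111, 0]],
  [[0.004, 0, -0.068], [0, 0.222, 0]],
  [[0.001, 0, -0.103], [0, 0.333, 0]],
  [[-0.004, 0, -0.136], [0, 0.444, 0]],
  [[-0.013, 0, -0.17], [0, 0.556, 0]],
  [[-0.024, 0, -0.202], [0, 0.667, 0]],
  [[-0.038, 0, -0.233], [0, 0.778, 0]],
  [[-0.055, 0, -0.263], [0, 0.889, 0]],
  [[-0.055, 0, -0.263], [0, 0.889, 0]],
  [[-0.055, 0, -0.263], [0, 0.889, 0]],
])

```text
time_s: 9.93
position: [0.547, -0.2791, 0.1064]
tool_rot: [[-0.732, 0.29, -0.617], [0.221, 0.957, 0.187], [0.645, 0.0, -0.764]]
ft_force: [-3.8, 0.6, 5.4]
grip_width: 0.0193
gripper_force: 33.1
```

step_arm([
  [[0, 0, 0], [0, 0, 0]],
  [[0, 0, 0], [0, 0, 0]],
  [[0, 0, 0], [0, 0, 0]],
  [[0, 0, 0], [0, 0, 0]],
  [[0, 0, 0], [0, 0, 0]],
  [[0, 0, 0], [0, 0, 0]],
  [[0, 0, 0], [0, 0, 0]],
  [[0, 0, 0], [0, 0, 0]],
  [[0, 0, 0], [0, 0, 0]],
  [[0, 0, 0], [0, 0, 0]],
], jaw=70)

```text
time_s: 10.77
position: [0.5468, -0.2792, 0.1066]
tool_rot: [[-0.733, 0.29, -0.615], [0.222, 0.957, 0.186], [0.643, -0.0, -0.766]]
ft_force: [-1.0, -0.3, -0.2]
grip_width: 0.0696
gripper_force: 0.0
```

```bash
python3 -c "
from h import *
o=env.observe();print(o['position'],o['ft_force'],o['wrist_torque'],o['grip_width'],o['q'])
d=cam('side');cv2.imwrite('pics/s3.png',cv2.resize(d['img'][70:210,230:430,::-1],None,fx=4,fy=4,interpolation=cv2.INTER_CUBIC))"
```

```text
[ 0.54684555 -0.27921874  0.10662361] [-0.97531183 -0.30167562 -0.23003472] [-0.13080026 -0.25494065 -0.00767039] 0.06961743777732451 [ -33.57732269   53.66584277   43.24423818  -12.51270897  121.26127599
 -109.54404283]
```

View pics/s3.png

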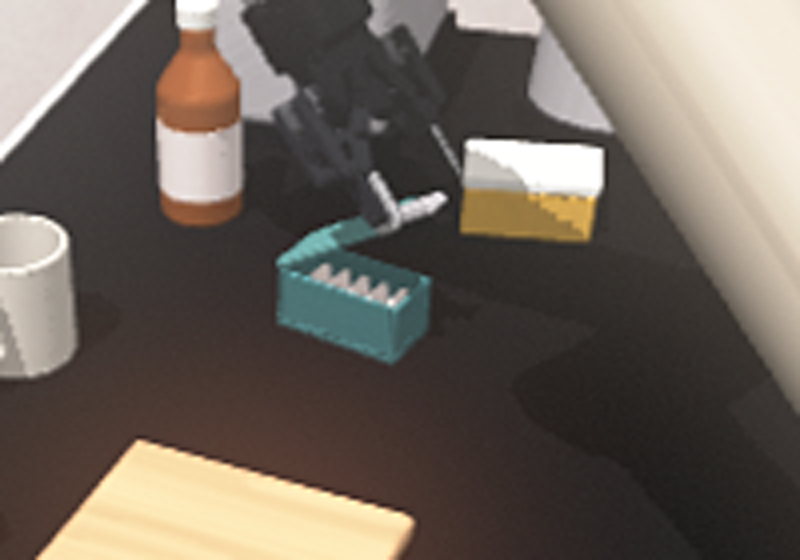

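The right lid stays up with the fingers open (tab at crop pixel (430,203)), so this is the stiff tin. I grip the tab again and swing it shut.

step_arm([
  [[0, 0, 0], [0, 0, 0]],
  [[0, 0, 0], [0, 0, 0]],
  [[0, 0, 0], [0, 0, 0]],
  [[0, 0, 0], [0, 0, 0]],
  [[0, 0, 0], [0, 0, 0]],
  [[0, 0, 0], [0, 0, 0]],
  [[0, 0, 0], [0, 0, 0]],
], jaw=0)

```text
time_s: 11.4
position: [0.5469, -0.2792, 0.1066]
tool_rot: [[-0.733, 0.29, -0.615], [0.222, 0.957, 0.186], [0.643, 0.0, -0.766]]
ft_force: [0.1, 1.3, 0.0]
grip_width: 0.019
gripper_force: 34.4
```

```bash
python3 -c "
from h import *
o=env.observe();print(o['position'],o['ft_force'],o['grip_width']);arc('R',[-5,-10,-15,-20,-25,-30,-35,-40,-40.7])"
```

```text
[ 0.54687644 -0.2791546   0.10660347] [0.06291312 1.28218335 0.0356343 ] 0.019014887340179736
-5 ([-0.006, -0.0, 0.034], [-0.0, -0.111, -0.0])
-10 ([-0.016, -0.0, 0.067], [-0.0, -0.222, -0.0])
-15 ([-0.028, -0.0, 0.099], [-0.001, -0.333, -0.001])
-20 ([-0.043, -0.0, 0.13], [-0.001, -0.444, -0.001])
-25 ([-0.06, -0.0, 0.159], [-0.001, -0.556, -0.001])
-30 ([-0.08, -0.0, 0.187], [-0.001, -0.667, -0.001])
-35 ([-0.103, -0.0, 0.213], [-0.001, -0.778, -0.001])
-40 ([-0.127, -0.0, 0.237], [-0.002, -0.889, -0.001])
-40.7 ([-0.131, -0.0, 0.24], [-0.002, -0.904, -0.001])
```

step_arm([
  [[-0.006, 0, 0.034], [0, -0.111, 0]],
  [[-0.016, 0, 0.067], [0, -0.222, 0]],
  [[-0.028, 0, 0.099], [0, -0.333, 0]],
  [[-0.043, 0, 0.13], [0, -0.444, 0]],
  [[-0.06, 0, 0.159], [0, -0.556, 0]],
  [[-0.08, 0, 0.187], [0, -0.667, 0]],
  [[-0.103, 0, 0.213], [0, -0.778, 0]],
  [[-0.127, 0, 0.237], [0, -0.889, 0]],
  [[-0.129, 0, 0.239], [0, -0.889, 0]],
  [[-0.129, 0, 0.239], [0, -0.889, 0]],
])

```text
time_s: 12.23
position: [0.5308, -0.2746, 0.0317]
tool_rot: [[-0.957, 0.29, 0.003], [0.29, 0.957, -0.003], [-0.003, -0.002, -1.0]]
ft_force: [-13.1, 7.6, 39.4]
grip_width: 0.0189
gripper_force: 45.2
```

step_arm([
  [[0, 0, 0], [0, 0, 0]],
  [[0, 0, 0], [0, 0, 0]],
  [[0, 0, 0], [0, 0, 0]],
  [[0, 0, 0], [0, 0, 0]],
  [[0, 0, 0], [0, 0, 0]],
  [[0, 0, 0], [0, 0, 0]],
  [[0, 0, 0], [0, 0, 0]],
], jaw=85)

```text
time_s: 12.82
position: [0.5311, -0.2744, 0.0265]
tool_rot: [[-0.957, 0.29, -0.0], [0.29, 0.957, 0.0], [0.001, 0.0, -1.0]]
ft_force: [0.1, 0.1, -0.5]
grip_width: 0.085
gripper_force: 0.0
```

step_arm([
  [[0, 0, -0.14], [0, 0, 0]],
  [[0, 0, -0.28], [0, 0, 0]],
  [[0, 0, -0.4], [0, 0, 0]],
  [[0.3, 0, -0.4], [0, 0, 0]],
  [[0.3, 0, -0.4], [0, 0, 0]],
  [[0.3, 0, -0.4], [0, 0, 0]],
  [[0.3, 0, -0.4], [0, 0, 0]],
])

```text
time_s: 13.4
position: [0.443, -0.2474, 0.1471]
tool_rot: [[-0.957, 0.291, -0.001], [0.29, 0.957, 0.001], [0.001, 0.0, -1.0]]
ft_force: [1.2, -0.6, -0.2]
grip_width: 0.0855
gripper_force: 0.0
```

```bash
python3 - <<'E'
from h import *
o=env.observe();print(o['position'],o['q'])
for n in('top','side'):
    d=cam(n);C=cloud(d);save(d,n+'4.png')
    hsv=cv2.cvtColor(d['img'],cv2.COLOR_RGB2HSV)
    m=cv2.inRange(hsv,(78,60,40),(100,255,255));k,l,s,c=cv2.connectedComponentsWithStats(m)
    for i in range(1,k):
        if s[i,4]>150:
            p=C[l==i];p=p[(p[:,2]>.045)&(p[:,2]<.12)]; r=cv2.minAreaRect((p[:,:2]*1000).astype(np.float32));print(n,c[i].round(),r,np.percentile(p[:,2],[5,95]).round(4))
    # board: wood colour on plane z~18mm
    m=cv2.inRange(hsv,(8,40,120),(25,200,255));k,l,s,c=cv2.connectedComponentsWithStats(m)
    for i in range(1,k):
        if s[i,4]>1500:
            p=C[l==i];p=p[(p[:,2]>.012)&(p[:,2]<.024)]
            if len(p)>500: print(n,'board',c[i],cv2.minAreaRect((p[:,:2]*1000).astype(np.float32)),np.median(p[:,2]))
E
```

```text
[ 0.44300752 -0.24739636  0.14707938] [-4.25689954e+01  2.22986646e+01  8.88160694e+01 -3.26268531e-03
  6.89566261e+01 -1.15679932e+02]
top [411. 208.] ((595.9661865234375, -292.65472412109375), (49.62952423095703, 97.75255584716797), 74.04358673095703) [0.0464 0.0512]
top [142. 218.] ((583.7849731445312, 278.2022705078125), (49.24871826171875, 97.85153198242188), 75.5032730102539) [0.0468 0.0518]
top board [277.00446429 207.12860023] ((609.3716430664062, -7.025398254394531), (169.6708526611328, 189.9240264892578), 82.49443817138672) 0.016510540162933865
side [318. 144.] ((595.0086059570312, -293.05731201171875), (51.67958068847656, 96.14128875732422), 74.20013427734375) [0.0474 0.0533]
side [245. 310.] ((581.6640625, 277.6293640136719), (48.81525421142578, 96.84944915771484), 75.59734344482422) [0.0487 0.0522]
side board [282.87336245 213.58492301] ((608.1390991210938, -7.723915100097656), (173.73971557617188, 190.19912719726562), 82.99078369140625) 0.01848312688301784
```

```bash
sed -i "s/'R':(np.array(\[.597,-.2937\]),-16.7)/'R':(np.array([.5962,-.2930]),-16.2)/" h.py; python3 -c "
from h import *
print(rel(tin('R',(0,0,130)),down(163.8)))"
```

```text
([-0.523, 0.005, 0.058], [-0.001, 0.002, -0.015])
```

View pics/top4.png

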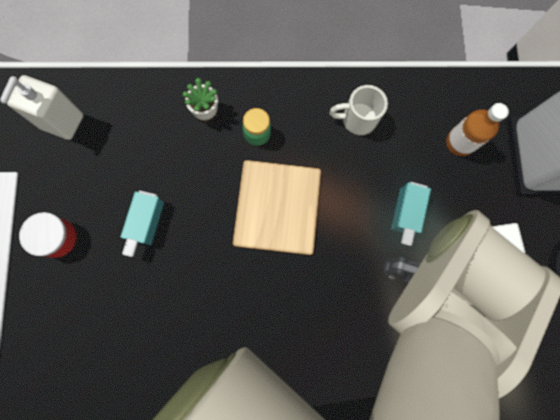

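Both lids are shut (tins at (142,218) and (411,208)), and the board at (277,207) is free. Next I grip the right tin by its long sides.

step_arm([
  [[-0.523, 0.005, 0.05], [0, 0, -0.015]],
  [[-0.523, 0.005, 0.05], [0, 0, -0.015]],
  [[-0.523, 0.005, 0.05], [0, 0, -0.015]],
  [[-0.523, 0.005, 0.05], [0, 0, -0.015]],
  [[-0.523, 0.005, 0.05], [0, 0, -0.015]],
  [[-0.523, 0.005, 0.05], [0, 0, -0.015]],
  [[-0.523, 0.005, 0.05], [0, 0, -0.015]],
])

```text
time_s: 14.08
position: [0.5957, -0.2922, 0.1311]
tool_rot: [[-0.961, 0.278, -0.001], [0.278, 0.961, 0.001], [0.001, 0.0, -1.0]]
ft_force: [-0.4, 0.4, -0.4]
grip_width: 0.0852
gripper_force: 0.0
```

```bash
python3 -c "
from h import *
print(env.observe()['position'],rel(tin('R',(0,0,9)),down(163.8)))"
```

```text
[ 0.59574848 -0.29222876  0.13109618] ([-0.003, -0.002, 0.407], [0.0, -0.001, 0.001])
```

step_arm([
  [[-0.003, -0.002, 0.13], [0, 0, 0]],
  [[-0.003, -0.002, 0.2], [0, 0, 0]],
  [[-0.003, -0.002, 0.27], [0, 0, 0]],
  [[-0.003, -0.002, 0.33], [0, 0, 0]],
  [[-0.003, -0.002, 0.37], [0, 0, 0]],
  [[-0.003, -0.002, 0.407], [0, 0, 0]],
  [[-0.003, -0.002, 0.407], [0, 0, 0]],
  [[-0.003, -0.002, 0.407], [0, 0, 0]],
  [[-0.003, -0.002, 0.407], [0, 0, 0]],
])

```text
time_s: 14.83
position: [0.5967, -0.2936, 0.011]
tool_rot: [[-0.96, 0.278, 0.002], [0.278, 0.96, -0.001], [-0.002, -0.001, -1.0]]
ft_force: [0.4, -0.6, -0.2]
grip_width: 0.0847
gripper_force: 0.0
```

step_arm([
  [[0, 0, 0], [0, 0, 0]],
  [[0, 0, 0], [0, 0, 0]],
  [[0, 0, 0], [0, 0, 0]],
  [[0, 0, 0], [0, 0, 0]],
  [[0, 0, 0], [0, 0, 0]],
  [[0, 0, 0], [0, 0, 0]],
  [[0, 0, 0], [0, 0, 0]],
  [[0, 0, 0], [0, 0, 0]],
], jaw=0, grip_force=40)

```text
time_s: 15.5
position: [0.5966, -0.2937, 0.0106]
tool_rot: [[-0.96, 0.278, 0.001], [0.278, 0.96, -0.001], [-0.001, -0.001, -1.0]]
ft_force: [-1.5, -0.2, 6.1]
grip_width: 0.0495
gripper_force: 44.2
```

Grip holds at 49.5 mm. Lift 70 mm, then measure.

step_arm([
  [[0, 0, -0.06], [0, 0, 0]],
  [[0, 0, -0.13], [0, 0, 0]],
  [[0, 0, -0.2], [0, 0, 0]],
  [[0, 0, -0.25], [0, 0, 0]],
  [[0, 0, -0.25], [0, 0, 0]],
  [[0, 0, -0.25], [0, 0, 0]],
  [[0, 0, -0.25], [0, 0, 0]],
])

```text
time_s: 16.08
position: [0.5954, -0.2925, 0.0826]
tool_rot: [[-0.96, 0.278, -0.003], [0.278, 0.96, 0.002], [0.003, 0.001, -1.0]]
ft_force: [-0.7, 0.2, -5.8]
grip_width: 0.0496
gripper_force: 44.0
```

```bash
python3 -c "
from h import *
o=env.observe();print(o['position'],o['ft_force'],o['grip_width'],o['q'],rel(np.array([.608,-.0075,.085]),down(163.8)))"
```

```text
[ 0.59543834 -0.29254345  0.08263294] [-0.65210892  0.20114358 -5.80820096] 0.04959158206782731 [-3.63684638e+01  4.03150972e+01  6.63932466e+01  4.31275074e-03
  7.35020259e+01 -1.10210102e+02] ([0.224, 0.924, -0.006], [0.002, -0.004, 0.001])
```

step_arm([
  [[0.03, 0.1, -0.01], [0, 0, 0]],
  [[0.06, 0.22, -0.01], [0, 0, 0]],
  [[0.09, 0.34, -0.01], [0, 0, 0]],
  [[0.12, 0.46, -0.01], [0, 0, 0]],
  [[0.14, 0.58, -0.01], [0, 0, 0]],
  [[0.17, 0.7, -0.01], [0, 0, 0]],
  [[0.19, 0.8, -0.01], [0, 0, 0]],
  [[0.21, 0.88, -0.01], [0, 0, 0]],
  [[0.224, 0.924, -0.01], [0, 0, 0]],
  [[0.224, 0.924, -0.01], [0, 0, 0]],
])

```text
time_s: 16.92
position: [0.6079, -0.0052, 0.0862]
tool_rot: [[-0.961, 0.275, -0.003], [0.275, 0.961, 0.001], [0.003, 0.0, -1.0]]
ft_force: [0.0, -0.4, -5.9]
grip_width: 0.0496
gripper_force: 44.5
```

step_arm([
  [[0, 0, 0], [0, 0, 0]],
  [[0, 0, 0], [0, 0, 0]],
  [[0, 0, 0], [0, 0, 0]],
])

```text
time_s: 17.17
position: [0.6088, -0.0095, 0.0873]
tool_rot: [[-0.96, 0.28, -0.001], [0.28, 0.96, -0.0], [0.001, -0.0, -1.0]]
ft_force: [-0.3, -0.4, -5.0]
grip_width: 0.0493
gripper_force: 44.5
```

```bash
python3 -c "
from h import *
o=env.observe();print(o['position'],o['ft_force'],o['grip_width'],rel(np.array([.608,-.0075,.0295]),down(163.8)))"
```

```text
[ 0.60879605 -0.00951004  0.08726206] [-0.3469283  -0.39392735 -5.00986972] 0.04934825956145016 ([0.004, 0.006, 0.193], [-0.0, -0.001, -0.001])
```

step_arm([
  [[0, 0, 0.05], [0, 0, 0]],
  [[0, 0, 0.1], [0, 0, 0]],
  [[0, 0, 0.14], [0, 0, 0]],
  [[0, 0, 0.165], [0, 0, 0]],
  [[0, 0, 0.18], [0, 0, 0]],
  [[0, 0, 0.19], [0, 0, 0]],
  [[0, 0, 0.193], [0, 0, 0]],
  [[0, 0, 0.194], [0, 0, 0]],
  [[0, 0, 0.194], [0, 0, 0]],
  [[0, 0, 0.194], [0, 0, 0]],
])

```text
time_s: 18.0
position: [0.6091, -0.0083, 0.03]
tool_rot: [[-0.96, 0.278, 0.001], [0.278, 0.96, -0.0], [-0.001, 0.0, -1.0]]
ft_force: [-1.1, 0.2, -5.9]
grip_width: 0.0495
gripper_force: 44.5
```

step_arm([
  [[0, 0, 0.003], [0, 0, 0]],
  [[0, 0, 0.005], [0, 0, 0]],
  [[0, 0, 0.005], [0, 0, 0]],
])

```text
time_s: 18.25
position: [0.6091, -0.0083, 0.0286]
tool_rot: [[-0.961, 0.278, 0.001], [0.278, 0.961, -0.0], [-0.001, -0.0, -1.0]]
ft_force: [-1.9, 0.4, -0.4]
grip_width: 0.0496
gripper_force: 45.0
```

step_arm([
  [[0, 0, 0], [0, 0, 0]],
  [[0, 0, 0], [0, 0, 0]],
  [[0, 0, 0], [0, 0, 0]],
  [[0, 0, 0], [0, 0, 0]],
  [[0, 0, 0], [0, 0, 0]],
  [[0, 0, 0], [0, 0, 0]],
  [[0, 0, 0], [0, 0, 0]],
], jaw=85)

```text
time_s: 18.83
position: [0.6089, -0.0083, 0.028]
tool_rot: [[-0.96, 0.278, 0.0], [0.278, 0.96, 0.0], [-0.0, 0.0, -1.0]]
ft_force: [-0.7, 0.9, 0.3]
grip_width: 0.0847
gripper_force: 0.0
```

step_arm([
  [[0, 0, -0.06], [0, 0, 0]],
  [[0, 0, -0.16], [0, 0, 0]],
  [[0, 0, -0.28], [0, 0, 0]],
  [[0, 0, -0.4], [0, 0, 0]],
  [[0.3, 0, -0.5], [0, 0, 0]],
  [[0.6, 0, -0.5], [0, 0, 0]],
  [[0.7, 0, -0.5], [0, 0, 0]],
  [[0.7, 0, -0.5], [0, 0, 0]],
  [[0.7, 0, -0.5], [0, 0, 0]],
])

```text
time_s: 19.58
position: [0.4095, 0.0494, 0.1777]
tool_rot: [[-0.96, 0.278, 0.0], [0.278, 0.96, 0.0], [-0.0, 0.0, -1.0]]
ft_force: [0.4, 0.3, 0.3]
grip_width: 0.0848
gripper_force: 0.0
```

```bash
python3 - <<'E'
from h import *
for n in('top','side'):
    d=cam(n);C=cloud(d);save(d,n+'5.png')
    hsv=cv2.cvtColor(d['img'],cv2.COLOR_RGB2HSV)
    m=cv2.inRange(hsv,(78,60,40),(100,255,255));k,l,s,c=cv2.connectedComponentsWithStats(m)
    for i in range(1,k):
        if s[i,4]>150:
            p=C[l==i];p=p[(p[:,2]>.045)&(p[:,2]<.12)];p=p[p[:,2]>np.percentile(p[:,2],90)-.006]; r=cv2.minAreaRect((p[:,:2]*1000).astype(np.float32));print(n,c[i].round(),r,np.percentile(p[:,2],[5,95]).round(4))
E
```

```text
top [278. 202.] ((608.2183227539062, -8.374252319335938), (45.60972595214844, 96.60266876220703), 73.45048522949219) [0.0646 0.0695]
top [142. 218.] ((583.1915283203125, 277.0449523925781), (49.706512451171875, 97.65509033203125), 76.23696899414062) [0.0466 0.0516]
side [281. 194.] ((607.5589599609375, -7.12445068359375), (50.321983337402344, 95.91434478759766), 74.0013198852539) [0.0664 0.0706]
side [245. 310.] ((581.5601196289062, 277.740234375), (48.92939376831055, 97.0273208618164), 75.4063491821289) [0.0489 0.0523]
```

View pics/side5.png

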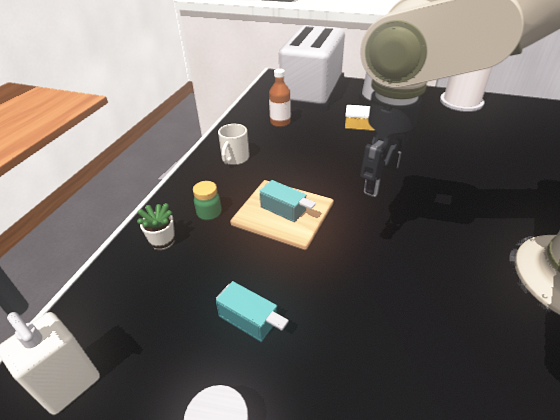

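The stiff tin stands shut on the centre of the board at (283,200). The good tin is shut in its place at (247,310), and the arm is clear of both.

```bash
python3 -c "
from rig import close_job
print(close_job())"
```

```text
the job is handed in; nothing more can be done
None
```

The job is handed in: the right tin's lid stayed up when released, so that stiff tin now stands upright and shut at the centre of the board, and the good left tin is shut where it started.

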